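Interleave the dial plate and the smoked glass

TASK

In the fenced bay a brass dial plate already lies in the pine cradle. Lay the cork separator sheet flat on the brass plate, inside the cradle's corner guides, let go of it, then lay the smoked glass plate flat on top of the cork inside the same guides. Set the glass down gently rather than dropping it, never let it touch the bare brass, and leave the other things on the bench where they are.

Things in the scene. Friction and masses are not known exactly. Their poses are not given: they have to be found in the camera images.
- bay: The fixed corner bay: dark teak base board 240 x 220 x 10 mm with the pine cradle in its middle. Origin: underside centre of the board, at table height, under the cradle's centre; x along the cradle's length (240 mm side), y across it, z up. A wooden fence 65 mm high runs along the board's +x and +y edges, 115 and 105 mm from the centre.
- guides (a point): Centre of the space between the four L-shaped pine corner guides of the cradle, 46 mm above the bay's origin, axes as the bay. The guides are vertical from 10 to 46 mm high, then flare outward about 30 degrees up to 57 mm. Space between them: 136 mm (x) by 70 mm (y). Along each long side the middle (|x| under 52 mm) is open for the fingers.
- gate (a point): Hinge corner of the small wooden gate at the bay's (+x, -y) corner, 46 mm above the table. The gate is fixed wide open, sticks out 110 mm from here along the bay's +x and reaches 58 mm high. Not part of the work.
- seat (a point): Centre of the cradle's flat top (pine block 120 x 44 mm), on which the brass plate lies: 24 mm above the bay's origin; axes as the bay. The layers should lie centred over it: brass from 0 to 8 mm above it, cork from 8 to 14 mm, glass from 14 to 24 mm.
- dial_plate: Brass dial plate 130 x 58 x 8 mm with a round white dial, 0.45 kg, loose, lying in the cradle. Origin: centre of its underside; x along its length, z up.
- cork_sheet: Stiff tan cork separator sheet 130 x 64 x 6 mm, about 25 g. Origin: centre of its underside; x along its length, y across its 64 mm width, z up. It starts lying on one of two teak stand blocks (100 x 40 x 14 mm high, along the same axes), so that its long edges overhang by 12 mm; which block is drawn by lot.
- glass_plate: Smoked (almost black) glass plate 130 x 64 x 10 mm, about 0.21 kg. Origin: centre of its underside; x along its length, y across its 64 mm width, z up. It starts lying on the other of the two teak stand blocks, 14 mm above the table.
- aneroid: Bystander: pocket aneroid in a round brass case, 72 mm across, 27 mm high. Origin: centre of its underside.
- bung: Bystander: black rubber bung, 58 mm across the top, 45 mm high. Origin: centre of its underside.
- lens: Bystander: round smoked glass lens in a dark metal rim, 64 mm across, 10 mm high. Origin: centre of its underside.
- dial_box: Bystander: closed lacquered pine dial box 140 x 120 x 62 mm. Origin: centre of its underside.
- jar: Bystander: amber jar, 56 mm across, 70 mm high. Origin: centre of its underside.
- brush: Bystander: small brush 170 mm long, lying flat. Origin: on its underside.
Things that resemble listed ones, but are neither listed nor needed, are in the scene too. What is meant by the glass_plate is not orange, and is the smaller of those in its own colour.

How it is judged (in metres and radians):
On the way:
1. the cork sheet lies flat on the brass plate inside the guides, released (x of cork_sheet in the frame of seat between -0.008 and 0.008 m and y of cork_sheet in the frame of seat between -0.008 and 0.008 m and z of cork_sheet in the frame of seat between 0.005 and 0.011 m and angle between cork_sheet's own z axis and vertical below 0.05 rad and angle between the x axis of cork_sheet and the x axis of bay, either way round below 0.12 rad and contact force between the fingers and cork_sheet below 0.1 N and linear speed of cork_sheet below 0.03 m/s), for 0.2 s.
At the end, for the whole second after the job is handed in: The brass plate is still in the cradle (within 10 mm of centre, 3 mm in height); the cork lies flat on it and the glass flat on the cork, each within 8 mm of the cradle's centre, 3 mm of its proper height, 0.05 rad of level and 0.12 rad of the cradle's direction, released and at rest (all of step 1 and x of dial_plate in the frame of seat between -0.01 and 0.01 m and y of dial_plate in the frame of seat between -0.01 and 0.01 m and z of dial_plate in the frame of seat between -0.003 and 0.003 m and x of glass_plate in the frame of seat between -0.008 and 0.008 m and y of glass_plate in the frame of seat between -0.008 and 0.008 m and z of glass_plate in the frame of seat between 0.011 and 0.017 m and angle between glass_plate's own z axis and vertical below 0.05 rad and angle between the x axis of glass_plate and the x axis of bay, either way round below 0.12 rad and contact force between the fingers and glass_plate below 0.1 N and linear speed of glass_plate below 0.03 m/s); the robot touches nothing.
It fails at once if the glass touches the bare brass plate (contact force between glass_plate and dial_plate above 0.3 N).
It fails at once if the glass is dropped (falls freely, faster than 0.45 m/s, a fall of about 10 mm) (contact force between the fingers and glass_plate below 0.05 N and linear speed of glass_plate above 0.45 m/s).
It fails at once if a bystander is moved by more than 30 mm (distance of any of aneroid, bung, lens, dial_box, jar, brush from where it was at the start of the episode above 0.03 m).
It also fails if it takes over 72 s, if anything falls off the work surface, if the arm or the gripper's body presses on something with over 40 N, if the wrist force passes 120 N, or if a joint passes its speed limit or range.

ROBOT

A 6-joint arm with a two-finger parallel gripper is mounted at the origin on the work surface. World frame = base frame: x ahead of the robot, y to its left, z up, the work surface at z = 0. Lengths are in mm, angles in rad, forces in N, time in s.
With the tool pointing down it reaches from about 300 to 775 mm from the base axis. Payload 14.6 kg.
Tool frame: the origin (TCP) lies midway between the tips of the shut fingers; the grasp point (between the pads) lies 19 mm behind it; z points along the fingers, y is the line along which they close (so a half turn about z gives the same grasp; the last joint's range is limited). The gripper opens to 94 mm and grips with 3 to 60 N. Pads are 16 mm wide; open, the fingers measure 119 mm over their backs; the gripper's body (75 mm by 177 mm) begins 78 mm behind the grasp point.
Start: joints at [1.037, 0.3, 1.521, -0, 1.321, -0.067], TCP at [247.513, 491.148, 205.446] pointing down, gripper open.
Joint ranges: [-3.03, 3.03], [-0.79, 2.21], [0.23, 2.52], [-1.04, 4.18], [0, 3.07], [-2.55, 2.55]. Speed limits (rad/s): [2.22, 2.22, 2.57, 3.14, 3.14, 3.14].

INTERFACE

Orientations are given as a unit quaternion [w, x, y, z].
In Python, from plant import r, get_image, calibration, order gives the robot as it stands.
- The arm moves only by the shell command python3 -m pendant 'ROWS'. ROWS is JSON, a list that holds one entry, the list of rows, each a list of 7 numbers: the turn, a rotation vector about the tool's x, y, z in units of 30 degrees (1.0 is 30 degrees), then the shift along the tool's x, y, z in units of 25 cm (1.0 is 25 cm), then the finger opening in mm, from 0 to 94. In form: [[[rx, ry, rz, tx, ty, tz, hand], ...]]. A call has 1 to 12 rows; each row is the pose to reach, as a shift and turn from the pose commanded when the call began, along the tool's axes at that moment; what a row does not reach only later rows make up. A row lasts 1/10 s, in which the tool goes at most 50 mm and 8.59 degrees, less where a joint would pass 70% of its speed; a pose out of reach is approached as far as the arm can. A call with a number of a shift or a turn outside -1 to 1 is refused whole. A call with a gripper value outside its range is refused whole. The fingers move at their own pace and stop on an object; the grip force is fixed at half the most. Time passes only in rows, so rows that repeat a pose let the fingers close. It gives the time, the measured TCP pose, the force, the opening and the grip force at its end, in the units of the state.
- r.read_state(): the state, without advancing time (a new reading comes with each control period).
- get_image(name): name is "scene" or "top"; returns (picture, depth): 400x640x3 uint8, blue, green, red; 400x640 float32, mm along the optical axis (not along the pixel's ray), 0 where there is no reading.
- calibration(name): a dict with "fx", "fy", "cx", "cy" (pixels), "D" ([k1, k2, p1, p2, k3] as OpenCV has them; the pictures are not rectified), "eye" and "rotation" of the camera in the world. Camera axes: x right, y up, looking along -z (the intrinsics and any distortion apply to the point x, -y, -z); pixel columns grow to the right and rows downward; lengths in mm; the calibration is good to about 2 mm. A picture is of the moment at which its call begins. calibration takes no time and is no camera call.
- order.job_done(): hands the job in; it is judged then, once.
The state is a dict: "time": time; "joint_pos": joint angles; "joint_vel": joint speeds; "effort": joint torques, N m; "tool_pos": TCP position; "tcp_rot": TCP orientation; "contact_force": force on the tool from outside, world axes, zero at the start; "ft_torque": the same for the moment, N m; "width": finger opening in mm; "finger_force": force on a finger pad.
Only numpy, scipy, OpenCV 4.12 (cv2) and the standard library are available. Lean on these libraries where they do the work, as an engineer would, in place of code of your own. Each camera call takes 0.05 s, during which the arm holds its last target. There are 200 camera calls.

## Working session

There is one attempt and no reset: what is moved stays moved. The work goes in short steps, Python scripts to look and compute and a shell command to move; the robot and the scene stay as the last step left them, time stands still between calls to the robot, and variables do not carry over. Pictures are saved under pics/ and viewed, at most 10 in all, crops included, and the job is handed in when it is done.

```bash
ls; mkdir -p pics
python3 - <<'E'
from plant import r,get_image,calibration,order
import cv2,numpy as np
for n in("top","scene"):
    im,d=get_image(n);cv2.imwrite(f"pics/{n}0.png",im);np.save(f"pics/{n}0.npy",d)
    print(n,calibration(n))
s=r.read_state();print(s)
E
```

```text
pics
top {'fx': 412.3608841169139, 'fy': 412.3608841169139, 'cx': 312.385644268581, 'cy': 197.8355618778348, 'D': array([-0.02223695,  0.        ,  0.        ,  0.        ,  0.        ]), 'eye': array([ 326.75943248,   15.16699088, 1270.00594834]), 'rotation': array([ 0.71464654,  0.05360391, -0.05128763, -0.69554045])}
scene {'fx': 366.9618874023199, 'fy': 366.9618874023199, 'cx': 321.95231991777916, 'cy': 200.02746966988423, 'D': array([-0.0538576,  0.       ,  0.       ,  0.       ,  0.       ]), 'eye': array([1287.71841093,  331.97554038,  869.73928248]), 'rotation': array([0.50677207, 0.21014362, 0.32960975, 0.76836134])}
{'time': 0.1, 'joint_pos': array([ 1.03742301e+00,  3.00389043e-01,  1.52148216e+00, -9.52706142e-07,
        1.32069807e+00, -6.65863982e-02]), 'joint_vel': array([ 0.00130842, -0.00134726, -0.00208965, -0.00029072, -0.00069499,
        0.00063652]), 'effort': array([ 1.22379137e-03, -5.32646227e+01, -3.53283191e+01,  7.08780019e-02,
        2.35329353e-02, -5.05872106e-05]), 'tool_pos': array([247.39479052, 490.97266414, 204.97318706]), 'tcp_rot': array([-1.43855000e-04,  2.31280159e-01,  9.72887069e-01, -4.66638958e-04]), 'contact_force': array([ 0.5790579 , -0.5115933 , -0.07527658]), 'ft_torque': array([ 0.03010334, -0.00370021,  0.02364033]), 'finger_force': 0.0, 'width': 93.91110532417085}
```

View pics/top0.png

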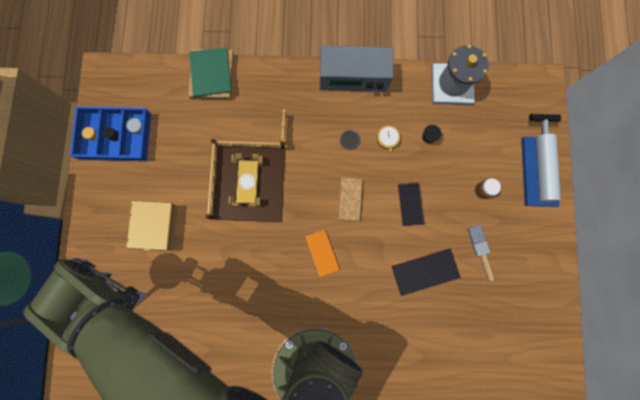

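View pics/scene0.png

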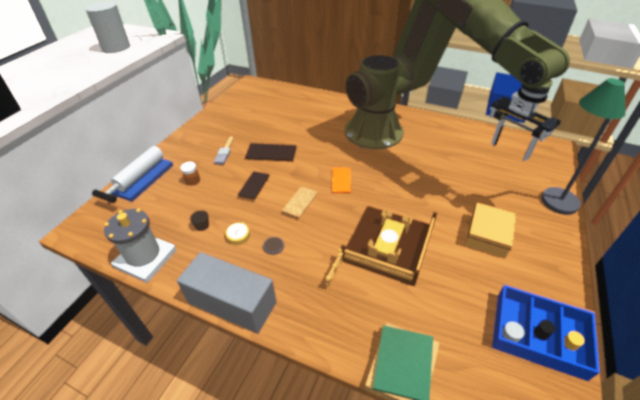

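Top view (640x400): the cradle is at (248,180), with fences on the left and top and the gate at (284,125). The cork is at (350,199).

Things that could be taken for the glass:
- small black plate (411,204)
- large black plate (426,272), too big
- orange plate (322,253), wrong colour
- lens (350,140), round

I choose (411,204), and will check it and the bay in one crop.

```bash
cat > h.py <<'E'
import numpy as np,cv2
from scipy.spatial.transform import Rotation as R
from plant import r,get_image,calibration
def ray(name,px):
    c=calibration(name);K=np.array([[c['fx'],0,c['cx']],[0,c['fy'],c['cy']],[0,0,1]])
    u=cv2.undistortPoints(np.array(px,float).reshape(-1,1,2),K,c['D']).reshape(-1,2)
    d=np.c_[u[:,0],-u[:,1],-np.ones(len(u))]
    q=c['rotation'];return c['eye'],R.from_quat([q[1],q[2],q[3],q[0]]).apply(d)
def toplane(name,px,z):
    e,d=ray(name,px);return (e+d*((z-e[2])/d[:,2])[:,None])[:,:2]
def proj(name,P):
    c=calibration(name);q=c['rotation']
    p=R.from_quat([q[1],q[2],q[3],q[0]]).inv().apply(np.atleast_2d(P)-c['eye'])*[1,-1,-1]
    K=np.array([[c['fx'],0,c['cx']],[0,c['fy'],c['cy']],[0,0,1]])
    return cv2.projectPoints(p,np.zeros(3),np.zeros(3),K,c['D'])[0].reshape(-1,2)
def rect(name,mask,seed,z):
    """rectangle (centre,size,long-axis angle) in world at height z of the blob under seed pixel"""
    n,l,s,c=cv2.connectedComponentsWithStats(mask.astype(np.uint8),connectivity=4)
    k=l[int(round(seed[1])),int(round(seed[0]))];assert k>0
    cs=max(cv2.findContours((l==k).astype(np.uint8),cv2.RETR_EXTERNAL,cv2.CHAIN_APPROX_NONE)[0],key=len)
    W=toplane(name,cs.reshape(-1,2),z).astype(np.float32)
    ctr,sz,a=cv2.minAreaRect(W)
    if sz[0]<sz[1]: sz=sz[::-1];a+=90
    ys,xs=np.nonzero(l==k);A=toplane(name,np.c_[xs,ys],z)
    m=A.mean(0);w,v=np.linalg.eigh(np.cov((A-m).T));v=v[:,1]
    return np.round(ctr,1),np.round(sz,1),round((a+90)%180-90,1),m.round(1),round(np.degrees(np.arctan(v[1]/v[0])),2),s[k]
E
python3 - <<'E'
from h import *
im=cv2.imread('pics/top0.png');d=np.load('pics/top0.npy')
up=lambda a,k:cv2.resize(a,None,fx=k,fy=k,interpolation=cv2.INTER_NEAREST)
a=up(im[105:230,200:300],4);b=up(im[160:285,330:430],4)
cv2.imwrite('pics/c1.png',np.hstack([a,b]))
hsv=cv2.cvtColor(im,cv2.COLOR_BGR2HSV)
print('hsv cork',hsv[199,350],hsv[190,347],'table',hsv[199,375],'glass',hsv[204,411],'board',hsv[200,225],'brass',hsv[195,247])
E
```

```text
hsv cork [ 16 113 182] [ 16 113 176] table [ 15 150 161] glass [120  11  48] board [11 93 88] brass [ 21 153 214]
```

View pics/c1.png

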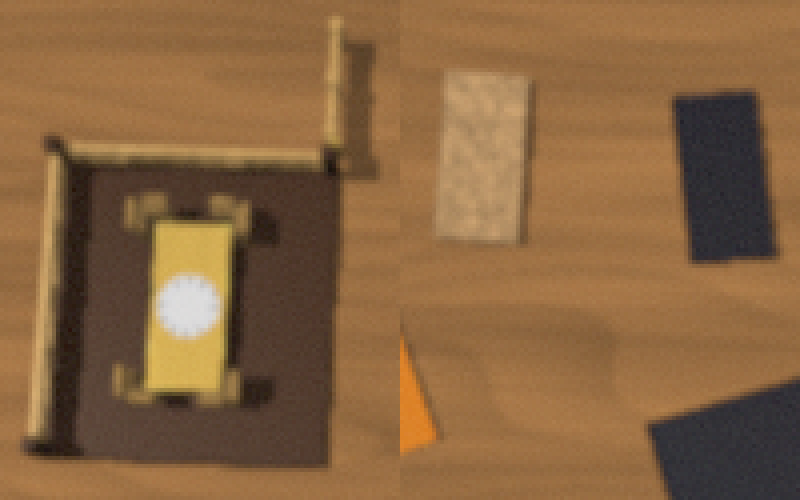

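The crop shows the cork (350,199) as a granular tan sheet. The small black plate (411,204) matches the 130x64 glass. The bay shows four pine guides around the brass plate. Next I measure.

Run:
```python
from h import *
im=cv2.imread('pics/top0.png').astype(int);d=np.load('pics/top0.npy')
hsv=cv2.cvtColor(im.astype(np.uint8),cv2.COLOR_BGR2HSV).astype(int)
sat=hsv[...,1];V=hsv[...,2]
sub=lambda x0,x1,y0,y1,m:(lambda z:(z.__setitem__((slice(y0,y1),slice(x0,x1)),m[y0:y1,x0:x1]),z)[1])(np.zeros_like(m))
print('glass',rect('top',sub(390,435,175,235,V<95),(411,204),24))
print('big',rect('top',sub(380,470,240,300,V<95),(426,272),10))
ck=cv2.medianBlur((sat).astype(np.uint8),3)<132
print('cork',rect('top',sub(330,370,170,230,ck&(V>120)),(350,199),20))
br=(hsv[...,0]>=19)&(V>150)|(sat<60)&(V>150)
print('brass',rect('top',sub(233,262,158,204,br),(247,195),32))
# board right & lower edges at z=10, between dark board (V<115) and table
dark=cv2.GaussianBlur(V.astype(np.float32),(3,3),0)
def cross(p):
    i=np.nonzero((p[:-1]<124)&(p[1:]>=124))[0]
    return None if len(i)==0 else i[-1]+(124-p[i[-1]])/(p[i[-1]+1]-p[i[-1]])
Rt=[(270+c,y) for y in range(155,215) if (c:=cross(dark[y,270:296])) is not None]
Bt=[(x,205+c) for x in range(226,278) if (c:=cross(dark[205:230,x])) is not None]
for n,p in(('right',Rt),('bottom',Bt)):
    W=toplane('top',p,10);vx,vy,x,y=cv2.fitLine(W.astype(np.float32),cv2.DIST_HUBER,0,.01,.01).ravel()
    print(n,x,y,np.degrees(np.arctan2(vy,vx)),'norm',-vy,vx)
# guide tops: pixels
for n,(x0,x1,y0,y1) in dict(tl=(229,243,151,165),tr=(251,265,151,166),bl=(226,240,193,208),br=(249,262,195,208)).items():
    print(n);print(V[y0:y1,x0:x1])
# depth
print('depth bay (height)',[(p,round(1270-float(d[p[1],p[0]]),1)) for p in[(247,195),(247,181),(240,199),(225,200),(411,204),(350,199),(411,260),(375,199)]])
```

```text
glass (array([ 502.9, -278.7]), array([128.8,  65.5]), 6.4, array([ 502.4, -278.6]), np.float64(6.76), array([398, 183,  26,  43, 888], dtype=int32))
big (array([ 299.7, -325.7]), array([189.4,  91.7]), -71.6, array([ 299.5, -325.2]), np.float64(-71.99), array([ 392,  249,   68,   46, 1910], dtype=int32))
cork (array([513.7, -94.1]), array([133.1,  68.8]), -3.7, array([513.6, -93.6]), np.float64(-3.21), array([338, 177,  25,  45, 942], dtype=int32))
brass (array([557.3, 224.3]), array([132.4,  57.8]), -0.7, array([556.6, 224. ]), np.float64(-0.93), array([236, 160,  22,  44, 797], dtype=int32))
right 530.3742 111.700554 -0.73134774 norm 0.01276408 0.9999185
bottom 438.234 207.63824 88.868484 norm -0.99980503 0.01974724
tl
[[ 81  81  79  79  77  76  79  77  78  80  74  78  79  79]
 [ 78  81  80  78  77  80  85  90  93  91  91  87  84  79]
 [ 75  81  86  91  87  90 101 110 117 119 119 115  98  87]
 [ 83  81 103 121 109  97 114 131 139 140 143 134 110  88]
 [ 77  83 116 144 126 110 122 136 146 146 142 137 115  87]
 [ 81  91 122 150 133 116 124 135 138 139 137 135 114  90]
 [ 81  94 125 
[... 2434 characters left out ...]
 121 128 137 119  87  82]
 [215 215 214 216 211 193 148 129 145 153 125  84  68]
 [219 217 216 214 213 189 147 135 150 155 124  83  55]
 [207 211 211 210 209 183 141 136 153 153 125  76  50]
 [171 183 187 188 185 170 139 136 154 152 120  73  47]
 [130 153 165 163 162 152 136 138 148 152 117  73  49]
 [122 142 154 153 151 148 131 124 132 133 108  68  48]
 [117 135 141 141 140 136 118 103 103 105  90  61  50]
 [100 110 113 112 113 109  97  85  88  84  75  63  57]
 [ 94  95  92  91  92  91  87  83  82  83  79  74  74]]
depth bay (height) [((247, 195), 15.6), ((247, 181), 8.0), ((240, 199), 16.7), ((225, 200), -4.6), ((411, 204), 12.5), ((350, 199), 2.0), ((411, 260), 30.4), ((375, 199), -16.8)]
```

Run:
```python
from h import *
L=toplane('top',[(230.7,157),(227.6,199)],57);Rr=toplane('top',[(262,160),(259.5,201)],57)
T=toplane('top',[(237.5,152.9),(254,153.1)],57);B=toplane('top',[(234.5,205.5),(251,205.9)],57)
print('L',L,'R',Rr,'T',T,'B',B)
print('centre',(T[:,0].mean()+B[:,0].mean())/2,(L[:,1].mean()+Rr[:,1].mean())/2)
print('yaw',np.degrees(np.arctan2(L[0,1]-L[1,1],L[0,0]-L[1,0])),np.degrees(np.arctan2(Rr[0,1]-Rr[1,1],Rr[0,0]-Rr[1,0])))
# scene view check: triangulate glass,cork centroids
im=cv2.imread('pics/scene0.png');hsv=cv2.cvtColor(im,cv2.COLOR_BGR2HSV).astype(int);V=hsv[...,2];S=hsv[...,1]
for n,P in dict(glass=(502.5,-278.6,24),cork=(513.6,-93.8,20),brass=(557,224,32)).items():
    u=proj('scene',P)[0];print(n,'scene px',u,hsv[int(u[1]),int(u[0])])
u=proj('scene',(502.5,-278.6,24))[0];m=np.zeros_like(V,bool);m[165:205,230:280]=True
print(rect('scene',m&(V<95),u,24))
m[:]=0;m[180:225,275:325]=True;u=proj('scene',(513.6,-93.8,20))[0]
print(rect('scene',m&(cv2.medianBlur(S.astype(np.uint8),3)<125)&(V>120),u,20))
m[:]=0;m[212:262,365:415]=True;u=proj('scene',(540,224,32))[0]
s=r.read_state();q=s['tcp_rot'];M=R.from_quat([q[1],q[2],q[3],q[0]]).as_matrix();print(M.round(3))
```

```text
L [[626.24129731 271.88807579]
 [497.8089512  273.82397599]] R [[619.42982366 176.76932429]
 [494.37437784 178.51907678]] T [[639.50812052 251.99988782]
 [640.18899024 201.97261271]] B [[478.8806617  252.17919368]
 [479.01728963 203.08268998]]
centre 559.398765525124 225.2501132101036
yaw -0.8635714831303803 -0.8016195601380279
glass scene px [253.95130626 183.31968523] [ 5 79 74]
cork scene px [300.07516224 200.38966188] [ 19 118 243]
brass scene px [389.29649132 235.47423521] [ 30   1 254]
(array([ 509.9, -276. ]), array([128.9,  59.3]), 6.3, array([ 512.3, -275.4]), np.float64(6.99), array([239, 173,  29,  26, 411], dtype=int32))
(array([514.8, -93.9]), array([122.1,  57.7]), -3.0, array([517.2, -94.4]), np.float64(-1.43), array([286, 188,  28,  27, 412], dtype=int32))
[[-0.893  0.45  -0.   ]
 [ 0.45   0.893 -0.001]
 [ 0.    -0.001 -1.   ]]
```

```bash
cat >> h.py <<'E'
def plan(*targets):
    s=r.read_state();q=s['tcp_rot'];A=R.from_quat([q[1],q[2],q[3],q[0]]);p=s['tool_pos']
    print('t',round(s['time'],2),'pos',p.round(1),'w',round(s['width'],1),'F',s['contact_force'].round(1),'grip',round(s['finger_force'],1))
    for x,y,z,yaw in targets:
        a=np.radians(yaw);c,n=np.cos(a),np.sin(a)
        T=R.from_matrix(np.array([[-c,-n,0],[-n,c,0],[0,0,-1.]]))
        rv=np.degrees((A.inv()*T).as_rotvec())/30;t=A.inv().apply(np.array([x,y,z])-p)/250
        print((x,y,z,yaw),'->',rv.round(3),t.round(4))
E
python3 -c "
from h import *
plan((380,200,205,-3.4),(513.7,-94,150,-3.4))"
```

```text
t 0.1 pos [247.4 491.  205. ] w 93.9 F [ 0.6 -0.5 -0.1] grip 0.0
(380, 200, 205, -3.4) -> [-0.002 -0.    -0.778] [-9.974e-01 -8.007e-01  6.000e-04]
(513.7, -94, 150, -3.4) -> [-0.002 -0.    -0.778] [-2.0043 -1.61    0.2213]
```

```bash
python3 -m pendant '[[[0,0,-0.2,-0.15,-0.12,0,94],[0,0,-0.4,-0.33,-0.26,0,94],[0,0,-0.6,-0.5,-0.4,0,94],[0,0,-0.778,-0.67,-0.53,0,94],[0,0,-0.778,-0.84,-0.67,0,94],[0,0,-0.778,-0.997,-0.8,0,94],[0,0,-0.778,-0.997,-0.8,0,94],[0,0,-0.778,-0.997,-0.8,0,94]]]'; python3 -c "
from h import *
plan((450,46,180,-3.4),(513.7,-94,100,-3.4))"
```

```text
time: 0.9
tool_pos: [380.9, 198.3, 205.4]
tcp_rot: [0.0, 0.031, 1.0, -0.0]
contact_force: [-0.3, 0.2, -0.4]
width: 93.7
finger_force: 0.0
t 0.9 pos [380.9 198.3 205.4] w 93.7 F [-0.3  0.2 -0.4] grip 0.0
(450, 46, 180, -3.4) -> [-0.     0.    -0.007] [-0.3144 -0.5906  0.1018]
(513.7, -94, 100, -3.4) -> [-0.     0.    -0.007] [-0.6039 -1.1333  0.4219]
```

```bash
python3 -m pendant '[[[0,0,0,-0.08,-0.15,0.02,94],[0,0,0,-0.18,-0.33,0.04,94],[0,0,0,-0.28,-0.51,0.1,94],[0,0,0,-0.37,-0.69,0.15,94],[0,0,0,-0.46,-0.85,0.25,94],[0,0,0,-0.52,-0.96,0.3,94],[0,0,0,-0.54,-1.0,0.32,94],[0,0,0,-0.54,-1.0,0.32,94],[0,0,0,-0.54,-1.0,0.32,94]]]'; python3 -c "
from h import *
plan((513.7,-94,60,-3.4),(513.7,-94,4,-3.4))"
```

```text
time: 1.8
tool_pos: [499.9, -56.0, 125.7]
tcp_rot: [-0.0, 0.029, 1.0, 0.0]
contact_force: [-0.2, 1.2, -0.3]
width: 93.8
finger_force: 0.0
t 1.8 pos [499.9 -56.  125.7] w 93.8 F [-0.2  1.2 -0.3] grip 0.0
(513.7, -94, 60, -3.4) -> [ 0.    -0.     0.001] [-0.0641 -0.1487  0.263 ]
(513.7, -94, 4, -3.4) -> [ 0.    -0.     0.001] [-0.0641 -0.1487  0.487 ]
```

Move over the cork and check alignment in the top and scene pictures before going down.

```bash
python3 -m pendant '[[[0,0,0,-0.064,-0.149,0.05,94],[0,0,0,-0.064,-0.149,0.14,94],[0,0,0,-0.064,-0.149,0.22,94],[0,0,0,-0.064,-0.149,0.263,94],[0,0,0,-0.064,-0.149,0.263,94],[0,0,0,-0.064,-0.149,0.263,94]]]'
python3 - <<'E'
from h import *
for n,c in(('scene',(300,195)),('top',(350,195))):
    im,d=get_image(n);x,y=c
    p=r.read_state()['tool_pos'];u=proj(n,p)[0];print(n,u)
    cv2.imwrite(f'pics/{n}1.png',cv2.resize(im[y-55:y+55,x-50:x+50],None,fx=4,fy=4,interpolation=cv2.INTER_CUBIC))
cv2.imwrite('pics/m1.png',np.hstack([cv2.imread('pics/scene1.png'),cv2.imread('pics/top1.png')]))
plan((513.7,-94,4,-3.4))
E
```

```text
time: 2.4
tool_pos: [514.2, -94.7, 60.8]
tcp_rot: [0.001, 0.029, 1.0, -0.0]
contact_force: [0.6, -0.3, 0.0]
width: 93.9
finger_force: 0.0
scene [299.01465588 191.41312384]
top [351.76261459 196.61770614]
t 2.5 pos [514.3 -95.1  60.9] w 94.0 F [0.7 0.8 1.1] grip 0.0
(513.7, -94, 4, -3.4) -> [-0.001  0.003  0.001] [0.0032 0.0041 0.2277]
```

View pics/m1.png

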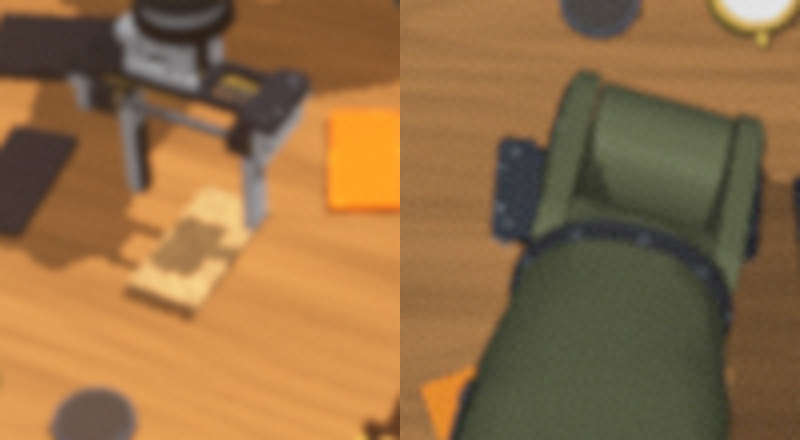

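The scene picture shows the fingertips at about (284,187) and (314,197). Their midpoint agrees with the projected TCP to 0.5 px, and they straddle the cork. Descending and gripping.

```bash
python3 -m pendant '[[[0,0,0,0.002,0.004,0.06,94],[0,0,0,0.002,0.004,0.13,94],[0,0,0,0.002,0.004,0.19,94],[0,0,0,0.002,0.004,0.223,94],[0,0,0,0.002,0.004,0.223,94],[0,0,0,0.002,0.004,0.223,94],[0,0,0,0.002,0.004,0.223,50],[0,0,0,0.002,0.004,0.223,50],[0,0,0,0.002,0.004,0.223,50],[0,0,0,0.002,0.004,0.223,50],[0,0,0,0.002,0.004,0.223,50],[0,0,0,0.002,0.004,0.223,50]]]'
```

```text
time: 3.7
tool_pos: [513.4, -94.3, 4.1]
tcp_rot: [0.0, 0.03, 1.0, -0.0]
contact_force: [-1.0, 0.5, 3.6]
width: 63.2
finger_force: 30.0
```

```bash
python3 -m pendant '[[[0,0,0,0,0,-0.05,50],[0,0,0,0,0,-0.15,50],[0,0,0,0,0,-0.28,50],[0,0,0,0,0,-0.4,50],[0,0,0,0,0,-0.48,50],[0,0,0,0,0,-0.5,50],[0,0,0,0,0,-0.5,50]]]'; python3 -c "
from h import *
plan((559.2,60,130,-0.85),(559.2,225,130,-0.85))"
```

```text
time: 4.4
tool_pos: [513.4, -94.3, 129.5]
tcp_rot: [0.001, 0.03, 1.0, -0.0]
contact_force: [-0.2, -0.2, -0.5]
width: 63.9
finger_force: 30.0
t 4.4 pos [513.4 -94.3 129.5] w 63.9 F [-0.2 -0.2 -0.5] grip 30.0
(559.2, 60, 130, -0.85) -> [-0.001  0.002 -0.085] [-0.1461  0.6271 -0.002 ]
(559.2, 225, 130, -0.85) -> [-0.001  0.002 -0.085] [-0.1069  1.286  -0.0022]
```

```bash
python3 -m pendant '[[[0,0,-0.02,-0.02,0.1,0,50],[0,0,-0.04,-0.05,0.25,0,50],[0,0,-0.06,-0.08,0.42,0,50],[0,0,-0.085,-0.1,0.6,0,50],[0,0,-0.085,-0.12,0.77,0,50],[0,0,-0.085,-0.13,0.9,0,50],[0,0,-0.085,-0.13,0.98,0,50],[0,0,-0.085,-0.13,1,0,50],[0,0,-0.085,-0.13,1,0,50]]]'; python3 -c "
from h import *
plan((559.2,225,130,-0.85))"
```

```text
time: 5.3
tool_pos: [560.1, 153.3, 127.8]
tcp_rot: [-0.001, 0.007, 1.0, -0.0]
contact_force: [0.9, 0.2, -0.6]
width: 63.8
finger_force: 30.0
t 5.3 pos [560.1 153.3 127.8] w 63.8 F [ 0.9  0.2 -0.6] grip 30.0
(559.2, 225, 130, -0.85) -> [-0.001 -0.003  0.001] [ 0.0078  0.2867 -0.0088]
```

```bash
python3 -m pendant '[[[0,0,0,0.004,0.08,0,50],[0,0,0,0.004,0.17,0.03,50],[0,0,0,0.006,0.25,0.09,50],[0,0,0,0.006,0.287,0.15,50],[0,0,0,0.006,0.287,0.17,50],[0,0,0,0.006,0.287,0.17,50],[0,0,0,0.006,0.287,0.17,50]]]'
python3 - <<'E'
from h import *
x,y=390,225
im,d=get_image('scene')
cv2.imwrite('pics/m2.png',cv2.resize(im[y-60:y+60,x-65:x+65],None,fx=5,fy=5,interpolation=cv2.INTER_CUBIC))
plan((559.2,225,40,-0.85),(559.2,225,22,-.85))
p=r.read_state()['tool_pos']
for dx in(-65,65):
  for dy in(-32,32): print(dx,dy,(proj('scene',(p[0]+dx,p[1]+dy,p[2]+15))[0]-[x-65,y-60])*5)
E
```

```text
time: 6.0
tool_pos: [560.5, 224.0, 86.8]
tcp_rot: [0.0, 0.008, 1.0, -0.0]
contact_force: [0.3, 0.2, 0.1]
width: 63.7
finger_force: 30.0
t 6.05 pos [560.6 224.2  87.1] w 63.6 F [-0.5 -0.5 -0.4] grip 30.0
(559.2, 225, 40, -0.85) -> [ 0.     0.002 -0.002] [0.0059 0.003  0.1884]
(559.2, 225, 22, -0.85) -> [ 0.     0.002 -0.002] [0.006  0.003  0.2604]
-65 -32 [312.18094408 187.83824682]
-65 32 [417.29333615 217.32803317]
65 -32 [246.01613656 340.02654736]
65 32 [359.06852226 374.74050891]
```

View pics/m2.png

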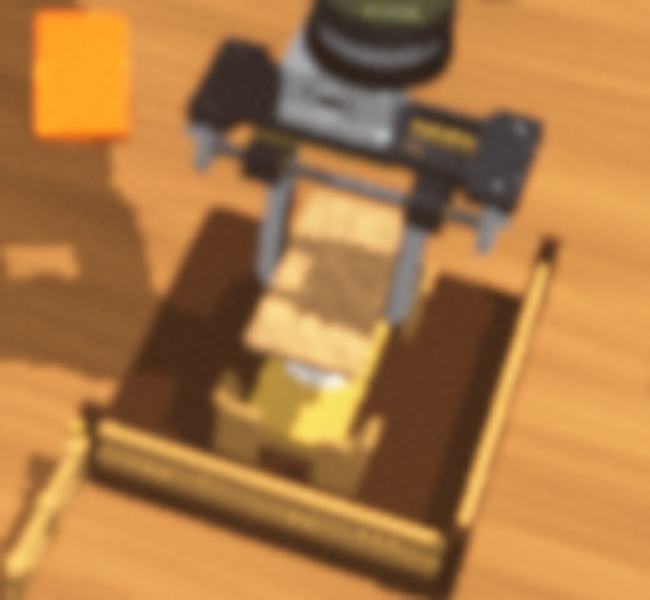

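The cork is held level. Its near corners at (245,335) and (362,370) in the crop match the prediction to about 1 px. I lower to just above the guides, then in small steps while watching the force.

```bash
python3 -c "
from h import *
print((proj('scene',[(639,177.5,57),(638,272.5,57)])-[325,165])*5)"
python3 -m pendant '[[[0,0,0,0.006,0.003,0.03,50],[0,0,0,0.006,0.003,0.07,50],[0,0,0,0.006,0.003,0.1,50],[0,0,0,0.006,0.003,0.13,50],[0,0,0,0.006,0.003,0.16,50],[0,0,0,0.006,0.003,0.18,50],[0,0,0,0.006,0.003,0.2,50],[0,0,0,0.006,0.003,0.2,50],[0,0,0,0.006,0.003,0.2,50]]]'
```

```text
[[206.81734321 401.26019556]
 [371.00695071 452.06111054]]
time: 6.95
tool_pos: [558.8, 225.9, 36.6]
tcp_rot: [0.0, 0.007, 1.0, 0.0]
contact_force: [-0.3, -1.0, -0.5]
width: 63.7
finger_force: 30.0
```

```bash
python3 -m pendant '[[[0,0,0,0,0,0.015,50],[0,0,0,0,0,0.03,50],[0,0,0,0,0,0.045,50],[0,0,0,0,0,0.055,50],[0,0,0,0,0,0.055,50],[0,0,0,0,0,0.055,50]]]'
```

```text
time: 7.55
tool_pos: [558.7, 225.8, 22.6]
tcp_rot: [-0.0, 0.007, 1.0, -0.0]
contact_force: [0.0, 0.8, 0.8]
width: 63.6
finger_force: 30.0
```

```bash
python3 -m pendant '[[[0,0,0,0,0,0,85],[0,0,0,0,0,0,85],[0,0,0,0,0,0,85],[0,0,0,0,0,0,85],[0,0,0,0,0,-0.06,85],[0,0,0,0,0,-0.15,85],[0,0,0,0,0,-0.3,85],[0,0,0,0,0,-0.45,85],[0,0,0,0,0,-0.55,94],[0,0,0,0,0,-0.6,94],[0,0,0,0,0,-0.6,94]]]'; python3 -c "
from h import *
plan((540,-20,170,3),(502.6,-278.6,120,6.5))"
```

```text
time: 8.65
tool_pos: [559.2, 226.0, 174.6]
tcp_rot: [0.001, 0.007, 1.0, 0.0]
contact_force: [0.0, -0.4, -1.1]
width: 93.6
finger_force: 0.0
t 8.65 pos [559.2 226.  174.6] w 93.6 F [ 0.  -0.4 -1.1] grip 0.0
(540, -20, 170, 3) -> [ 0.002  0.006 -0.128] [ 0.0622 -0.9852  0.0174]
(502.6, -278.6, 120, 6.5) -> [ 0.002  0.006 -0.245] [ 0.1969 -2.0219  0.2159]
```

```bash
python3 -m pendant '[[[0,0,-0.03,0.01,-0.12,0,94],[0,0,-0.06,0.02,-0.3,0,94],[0,0,-0.1,0.04,-0.5,0,94],[0,0,-0.13,0.05,-0.7,0,94],[0,0,-0.13,0.06,-0.87,0,94],[0,0,-0.13,0.07,-0.985,0,94],[0,0,-0.13,0.07,-1,0,94],[0,0,-0.13,0.07,-1,0,94]]]'
python3 - <<'E'
from h import *
im,d=get_image('top')
cv2.imwrite('pics/t3.png',cv2.resize(im[125:240,195:300],None,fx=5,fy=5,interpolation=cv2.INTER_CUBIC))
hsv=cv2.cvtColor(im,cv2.COLOR_BGR2HSV).astype(int)
for y in(170,180,190):print(y,[tuple(hsv[y,x][:3]) for x in range(230,264,2)])
plan((502.6,-278.6,120,6.5))
E
```

```text
time: 9.45
tool_pos: [537.1, -24.1, 171.6]
tcp_rot: [-0.001, -0.026, 1.0, 0.0]
contact_force: [-0.2, 0.1, 0.3]
width: 94.3
finger_force: 0.0
170 [(np.int64(12), np.int64(114), np.int64(83)), (np.int64(10), np.int64(101), np.int64(88)), (np.int64(10), np.int64(101), np.int64(88)), (np.int64(16), np.int64(115), np.int64(140)), (np.int64(16), np.int64(112), np.int64(186)), (np.int64(16), np.int64(113), np.int64(194)), (np.int64(16), np.int64(114), np.int64(192)), (np.int64(16), np.int64(115), np.int64(191)), (np.int64(17), np.int64(113), np.int64(187)), (np.int64(17), np.int64(113), np.int64(197)), (np.int64(17), np.int64(116), np.int64(193)), (np.int64(16), np.int64(113), np.int64(200)), (np.int64(16), np.int64(115), np.int64(202)), (np.int64(16), np.int64(114), np.int64(184)), (np.int64(14), np.int64(112), np.int64(80)), (np.int64(14), np.int64(113), np.int64(45)), (np.int64(10), np.int64(121), np.int64(63))]
180 [(np.int64(11), np.int64(113), np.int64(90)), (np.int64(11), np.int64(104), np.int64(88)), (np.int64(12), np.int64(107), np.int64(98)), (np.int64(17), np.int64(118), np.int64
[... 821 characters left out ...]
.int64(184)), (np.int64(17), np.int64(113), np.int64(196)), (np.int64(16), np.int64(115), np.int64(198)), (np.int64(16), np.int64(112), np.int64(187)), (np.int64(16), np.int64(114), np.int64(190)), (np.int64(16), np.int64(117), np.int64(201)), (np.int64(16), np.int64(114), np.int64(193)), (np.int64(16), np.int64(113), np.int64(192)), (np.int64(16), np.int64(114), np.int64(197)), (np.int64(15), np.int64(113), np.int64(124)), (np.int64(4), np.int64(83), np.int64(52)), (np.int64(14), np.int64(122), np.int64(50)), (np.int64(10), np.int64(113), np.int64(79))]
t 9.5 pos [537.2 -23.3 171.8] w 94.3 F [0.3 0.2 0.5] grip 0.0
(502.6, -278.6, 120, 6.5) -> [ 0.001 -0.003 -0.116] [ 0.192  -1.0125  0.207 ]
```

View pics/t3.png

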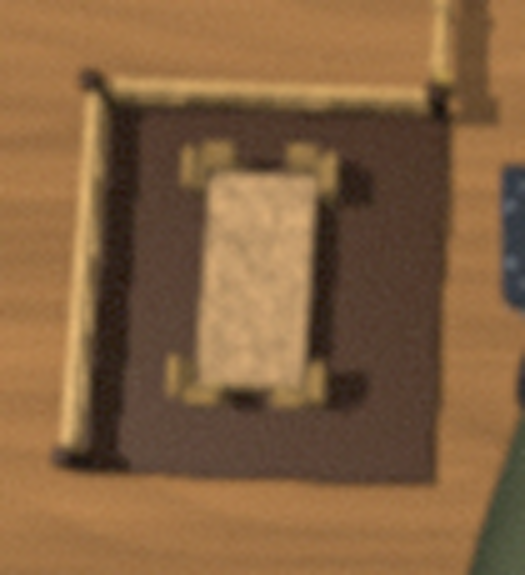

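The cork lies square between the four guides, spanning crop (198–318, 168–390), which is about pixel (247,181). Now the glass.

```bash
python3 -m pendant '[[[0,0,-0.03,0.02,-0.12,0,94],[0,0,-0.06,0.06,-0.3,0.04,94],[0,0,-0.09,0.1,-0.5,0.1,94],[0,0,-0.116,0.13,-0.7,0.15,94],[0,0,-0.116,0.17,-0.87,0.2,94],[0,0,-0.116,0.19,-0.97,0.2,94],[0,0,-0.116,0.192,-1,0.207,94],[0,0,-0.116,0.192,-1,0.207,94],[0,0,-0.116,0.192,-1,0.207,94]]]'
python3 - <<'E'
from h import *
im,d=get_image('scene');np.save('pics/s4.npy',im)
plan((502.6,-278.6,60,6.5),(502.6,-278.6,5,6.5))
E
```

```text
time: 10.4
tool_pos: [503.4, -274.4, 120.9]
tcp_rot: [-0.0, -0.058, 0.998, 0.0]
contact_force: [-0.6, 0.8, -0.4]
width: 93.9
finger_force: 0.0
t 10.45 pos [ 503.5 -274.4  121.1] w 94.5 F [-0.1 -0.2 -0.3] grip 0.0
(502.6, -278.6, 60, 6.5) -> [0.    0.    0.005] [ 0.0054 -0.0165  0.2442]
(502.6, -278.6, 5, 6.5) -> [0.    0.    0.005] [ 0.0054 -0.0165  0.4642]
```

```bash
python3 -m pendant '[[[0,0,0,0.002,-0.016,0.08,94],[0,0,0,0.002,-0.016,0.18,94],[0,0,0,0.002,-0.016,0.27,94],[0,0,0,0.002,-0.016,0.34,94],[0,0,0,0.002,-0.016,0.4,94],[0,0,0,0.002,-0.016,0.44,94],[0,0,0,0.002,-0.016,0.462,94],[0,0,0,0.002,-0.016,0.462,94],[0,0,0,0.002,-0.016,0.462,94]]]'; python3 -m pendant '[[[0,0,0,0,0,0,50],[0,0,0,0,0,0,50],[0,0,0,0,0,0,50],[0,0,0,0,0,0,50],[0,0,0,0,0,0,50],[0,0,0,0,0,0,50],[0,0,0,0,0,0,50]]]'
```

```text
time: 11.35
tool_pos: [503.1, -280.2, 6.1]
tcp_rot: [0.0, -0.057, 0.998, -0.0]
contact_force: [0.9, -0.2, 1.6]
width: 94.0
finger_force: 0.0
time: 12.05
tool_pos: [502.8, -280.1, 5.6]
tcp_rot: [0.0, -0.057, 0.998, -0.0]
contact_force: [-1.4, 0.8, 2.6]
width: 63.4
finger_force: 30.0
```

```bash
python3 -m pendant '[[[0,0,0,0,0,-0.04,50],[0,0,0,0,0,-0.12,50],[0,0,0,0,0,-0.22,50],[0,0,0,0,0,-0.34,50],[0,0,0,0,0,-0.44,50],[0,0,0,0,0,-0.5,50],[0,0,0,0,0,-0.5,50],[0,0,0,0,0,-0.5,50]]]'; python3 -c "
from h import *
plan((540,-40,130,2),(559,225.5,130,-0.85))"
```

```text
time: 12.85
tool_pos: [502.6, -279.9, 130.1]
tcp_rot: [-0.0, -0.057, 0.998, 0.0]
contact_force: [0.7, -0.0, -2.3]
width: 63.7
finger_force: 30.0
t 12.85 pos [ 502.6 -279.9  130.1] w 63.7 F [ 0.7 -0.  -2.3] grip 30.0
(540, -40, 130, 2) -> [ 0.    -0.     0.151] [-2.579e-01  9.366e-01  4.000e-04]
(559, 225.5, 130, -0.85) -> [ 0.    -0.     0.246] [-4.540e-01  1.983e+00  6.000e-04]
```

```bash
python3 -m pendant '[[[0,0,0.02,-0.02,0.07,0,50],[0,0,0.05,-0.05,0.18,0,50],[0,0,0.08,-0.09,0.32,0,50],[0,0,0.1,-0.13,0.47,0,50],[0,0,0.13,-0.17,0.61,0,50],[0,0,0.15,-0.21,0.75,0,50],[0,0,0.15,-0.24,0.86,0,50],[0,0,0.15,-0.255,0.92,0,50],[0,0,0.15,-0.258,0.937,0,50],[0,0,0.15,-0.258,0.937,0,50]]]'; python3 -c "
from h import *
plan((559,150,130,-0.85),(559,225.5,95,-0.85))"
```

```text
time: 13.85
tool_pos: [540.0, -40.3, 129.9]
tcp_rot: [-0.0, -0.018, 1.0, -0.0]
contact_force: [0.4, -0.3, -2.4]
width: 63.7
finger_force: 30.0
t 13.85 pos [540.  -40.3 129.9] w 63.7 F [ 0.4 -0.3 -2.4] grip 30.0
(559, 150, 130, -0.85) -> [-0.    -0.002  0.096] [-1.03e-01  7.58e-01 -3.00e-04]
(559, 225.5, 95, -0.85) -> [-0.    -0.002  0.096] [-0.1139  1.0598  0.1397]
```

```bash
python3 -m pendant '[[[0,0,0.02,-0.01,0.07,0,50],[0,0,0.04,-0.03,0.18,0,50],[0,0,0.06,-0.05,0.32,0,50],[0,0,0.096,-0.07,0.47,0,50],[0,0,0.096,-0.085,0.61,0,50],[0,0,0.096,-0.095,0.75,0,50],[0,0,0.096,-0.105,0.87,0,50],[0,0,0.096,-0.11,0.95,0,50],[0,0,0.096,-0.112,1,0,50],[0,0,0.096,-0.112,1,0,50],[0,0,0.096,-0.112,1,0,50]]]'; python3 -c "
from h import *
plan((559,225.5,86,-0.85))"
```

```text
time: 14.95
tool_pos: [559.6, 209.6, 130.3]
tcp_rot: [-0.0, 0.008, 1.0, -0.0]
contact_force: [0.8, -0.2, -1.1]
width: 63.5
finger_force: 30.0
t 14.95 pos [559.6 209.6 130.3] w 63.5 F [ 0.8 -0.2 -1.1] grip 30.0
(559, 225.5, 86, -0.85) -> [-0.001 -0.    -0.002] [0.0033 0.0636 0.177 ]
```

```bash
python3 -m pendant '[[[0,0,0,0.003,0.03,0,50],[0,0,0,0.003,0.064,0.04,50],[0,0,0,0.003,0.064,0.1,50],[0,0,0,0.003,0.064,0.15,50],[0,0,0,0.003,0.064,0.177,50],[0,0,0,0.003,0.064,0.177,50],[0,0,0,0.003,0.064,0.177,50]]]'
python3 - <<'E'
from h import *
x,y=390,225
im,d=get_image('scene')
cv2.imwrite('pics/m5.png',cv2.resize(im[y-60:y+60,x-65:x+65],None,fx=5,fy=5,interpolation=cv2.INTER_CUBIC))
plan((559,225.5,45,-0.85),(559,225.5,30,-.85))
p=r.read_state()['tool_pos']
for dy in(-32,32): print(dy,(proj('scene',(p[0]+65,p[1]+dy,p[2]+18))[0]-[x-65,y-60])*5)
E
```

```text
time: 15.65
tool_pos: [559.0, 226.7, 86.2]
tcp_rot: [0.0, 0.008, 1.0, 0.0]
contact_force: [-0.3, 1.0, -1.1]
width: 63.6
finger_force: 30.0
t 15.7 pos [559.1 226.8  86.6] w 63.7 F [ 1.   0.3 -1.8] grip 30.0
(559, 225.5, 45, -0.85) -> [ 0.     0.001 -0.001] [ 0.0006 -0.0051  0.1664]
(559, 225.5, 30, -0.85) -> [ 0.     0.001 -0.001] [ 0.0006 -0.0052  0.2264]
-32 [251.68675795 336.5003802 ]
32 [365.00064314 371.20051283]
```

View pics/m5.png

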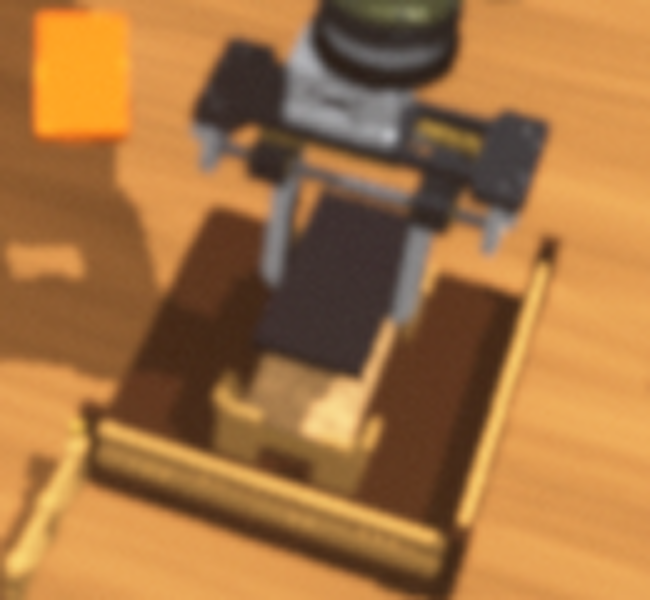

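The glass is held level, with its near edge from (258,342) to (362,375), as predicted, and the cork is below it inside the guides. Lowering gently.

```bash
python3 -m pendant '[[[0,0,0,0,-0.004,0.03,50],[0,0,0,0,-0.004,0.06,50],[0,0,0,0,-0.004,0.09,50],[0,0,0,0,-0.004,0.12,50],[0,0,0,0,-0.004,0.145,50],[0,0,0,0,-0.004,0.165,50],[0,0,0,0,-0.004,0.18,50],[0,0,0,0,-0.004,0.19,50],[0,0,0,0,-0.004,0.19,50],[0,0,0,0,-0.004,0.19,50]]]'; python3 -c "
from h import *
plan((559,225.8,30,-0.85))"
```

```text
time: 16.7
tool_pos: [559.0, 225.9, 38.9]
tcp_rot: [0.0, 0.007, 1.0, 0.0]
contact_force: [-0.7, 0.0, -1.3]
width: 63.5
finger_force: 30.0
t 16.7 pos [559.  225.9  38.9] w 63.5 F [-0.7  0.  -1.3] grip 30.0
(559, 225.8, 30, -0.85) -> [ 0.  0. -0.] [-0.0002 -0.0003  0.0354]
```

```bash
python3 -m pendant '[[[0,0,0,0,0,0.008,50],[0,0,0,0,0,0.016,50],[0,0,0,0,0,0.024,50],[0,0,0,0,0,0.03,50],[0,0,0,0,0,0.034,50],[0,0,0,0,0,0.034,50],[0,0,0,0,0,0.034,50]]]'
```

```text
time: 17.4
tool_pos: [559.8, 225.9, 31.6]
tcp_rot: [0.001, 0.007, 1.0, 0.0]
contact_force: [-0.5, -3.1, 10.0]
width: 63.9
finger_force: 30.0
```

```bash
python3 -m pendant '[[[0,0,0,0,0,0,50],[0,0,0,0,0,0,50]]]';python3 -m pendant '[[[0,0,0,0,0,0.003,50],[0,0,0,0,0,0.005,50],[0,0,0,0,0,0.005,50]]]'
```

```text
time: 17.6
tool_pos: [559.8, 225.9, 31.6]
tcp_rot: [0.001, 0.007, 1.0, 0.0]
contact_force: [-0.8, -1.4, 9.6]
width: 63.7
finger_force: 30.0
time: 17.9
tool_pos: [559.9, 225.9, 30.5]
tcp_rot: [0.001, 0.007, 1.0, 0.0]
contact_force: [-0.7, -2.4, 10.8]
width: 63.4
finger_force: 30.0
```

```bash
python3 -m pendant '[[[0,0,0,0,0,0.002,50],[0,0,0,0,0,0.004,50],[0,0,0,0,0,0.004,50]]]';python3 -m pendant '[[[0,0,0,0,0,0.002,50],[0,0,0,0,0,0.003,50],[0,0,0,0,0,0.003,50]]]'; python3 -c "
from h import *
plan((559,225.8,30,-0.85))"
```

```text
time: 18.2
tool_pos: [560.0, 225.9, 29.6]
tcp_rot: [0.002, 0.007, 1.0, 0.0]
contact_force: [-0.2, -0.7, 10.5]
width: 64.1
finger_force: 30.0
time: 18.5
tool_pos: [560.0, 225.9, 29.6]
tcp_rot: [0.002, 0.007, 1.0, 0.0]
contact_force: [-4.2, -3.6, 19.5]
width: 64.1
finger_force: 30.0
t 18.5 pos [560.  225.9  29.6] w 64.1 F [-4.2 -3.6 19.5] grip 30.0
(559, 225.8, 30, -0.85) -> [ 0.001  0.006 -0.   ] [ 0.0041 -0.0006 -0.0018]
```

The arm stopped at 29.6 mm, the expected seated height. Easing off and releasing.

```bash
python3 -m pendant '[[[0,0,0,0,0,-0.002,50],[0,0,0,0,0,-0.003,50],[0,0,0,0,0,-0.003,66],[0,0,0,0,0,-0.003,75],[0,0,0,0,0,-0.003,85],[0,0,0,0,0,-0.003,85],[0,0,0,0,0,-0.003,85],[0,0,0,0,0,-0.05,85],[0,0,0,0,0,-0.15,85],[0,0,0,0,0,-0.3,85],[0,0,0,0,0,-0.45,90],[0,0,0,0,0,-0.5,90]]]'; python3 -m pendant '[[[0,0,0,0,-0.2,0,90],[0,0,0,0,-0.4,0,90],[0,0,0,0,-0.6,0,90],[0,0,0,0,-0.8,0,90],[0,0,0,0,-1,0,90],[0,0,0,0,-1,0,90],[0,0,0,0,-1,0,90]]]'
python3 - <<'E'
from h import *
im,_=get_image('top');im2,_=get_image('scene')
a=cv2.resize(im[135:225,210:290],None,fx=5,fy=5,interpolation=cv2.INTER_CUBIC)
b=cv2.resize(im2[190:280,350:420],None,fx=5,fy=5,interpolation=cv2.INTER_CUBIC)
cv2.imwrite('pics/e.png',np.hstack([a,b]))
V=cv2.cvtColor(im,cv2.COLOR_BGR2HSV)[...,2].astype(int);H=cv2.cvtColor(im,cv2.COLOR_BGR2HSV)
S=H[...,1].astype(int)
m=np.zeros(V.shape,bool);m[155:208,232:264]=True
print(H[181,247],H[181,232],rect('top',m&(S<55),(247,181),48))
E
```

```text
time: 19.7
tool_pos: [560.1, 226.3, 157.2]
tcp_rot: [0.003, 0.007, 1.0, 0.001]
contact_force: [-0.6, -0.7, -0.6]
width: 89.8
finger_force: 0.0
time: 20.4
tool_pos: [555.0, -24.9, 152.2]
tcp_rot: [-0.0, 0.009, 1.0, 0.0]
contact_force: [0.1, -0.3, -0.3]
width: 90.1
finger_force: 0.0
[126  39  65] [ 11 105  92] (array([560.9, 224.6]), array([126.4,  65.5]), -1.1, array([560.1, 225. ]), np.float64(-0.51), array([234, 159,  24,  42, 879], dtype=int32))
```

View pics/e.png

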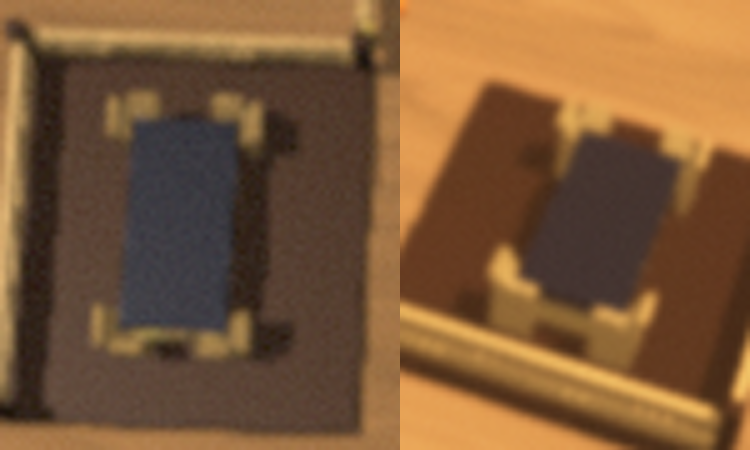

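The glass lies inside all four guides, with its top face at about pixel (247,181). I check its flatness from the depth.

Run:
```python
from h import *
d=np.mean([get_image('top')[1] for _ in range(4)],0)
def fit(x0,x1,y0,y1):
    ys,xs=np.mgrid[y0:y1,x0:x1];xs=xs.ravel();ys=ys.ravel();z=d[ys,xs];k=z>0
    e,dr=ray('top',np.c_[xs,ys]);P=(e+dr*z[:,None])[k]
    c=np.linalg.lstsq(np.c_[P[:,0]-P[:,0].mean(),P[:,1]-P[:,1].mean(),np.ones(len(P))],P[:,2],rcond=None)[0]
    print(c.round(4),len(P),(np.std(P[:,2])).round(2))
fit(239,255,164,198);fit(214,232,162,205);fit(264,280,155,210);fit(300,330,160,220)
```

```text
[-0.1101 -0.5801 49.4235] 544 26.12
[-0.1455 -1.1447 16.3237] 774 44.06
[-0.0929 -0.9472 16.0121] 880 45.79
[ -1.6893  -0.8238 488.7001] 1800 100.51
```

Run:
```python
from h import *
D=np.array([get_image('top')[1] for _ in range(10)]);D[D==0]=np.nan;d=np.nanmedian(D,0)
def fit(x0,x1,y0,y1):
    ys,xs=np.mgrid[y0:y1,x0:x1];xs=xs.ravel();ys=ys.ravel();z=d[ys,xs];k=np.isfinite(z)
    e,dr=ray('top',np.c_[xs,ys]);P=(e+dr*z[:,None])[k];P=P[abs(P[:,2]-np.median(P[:,2]))<15]
    c=np.linalg.lstsq(np.c_[P[:,0]-P[:,0].mean(),P[:,1]-P[:,1].mean(),np.ones(len(P))],P[:,2],rcond=None)[0]
    print(c.round(4),len(P),(np.std(P[:,2])).round(2))
fit(239,255,164,198);fit(214,228,162,205);fit(264,280,155,210);fit(300,318,160,220)
print(r.read_state()['time'])
```

```text
[-1.0000e-04  2.2000e-03  4.7204e+01] 544 0.88
[1.2000e-03 1.6400e-02 9.4611e+00] 592 1.61
[-7.0000e-04 -1.8000e-03  9.1922e+00] 880 0.93
[ -0.6053  -0.7346 507.6532] 299 8.06
21.2
```

```bash
python3 -c "
from plant import order
print(order.job_done())"
```

```text
the job is handed in; nothing more can be done
None
```

The cork lies flat on the brass plate and the glass flat on the cork, both inside the guides; the glass measured level at the right height and the job is handed in at about 21 s, with no verdict returned.

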